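# Sort the parts of a dismantled electrochemical cell

## Robot

A 6-joint arm with a two-finger parallel gripper is mounted at the origin on the work surface. World frame = base frame: x ahead of the robot, y to its left, z up, the work surface at z = 0. Lengths are in m, angles in rad, forces in N, time in s.
With the tool pointing down it reaches from about 0.25 to 0.775 m from the base axis. Payload 4 kg.
Tool frame: the origin (TCP) lies midway between the tips of the shut fingers; the grasp point (between the pads) lies 19 mm behind it; x points along the fingers, z is the direction in which the jaws open and shut, and the axes are right-handed (so a half turn about x gives the same grasp; the last joint's range is limited). The gripper opens to 85 mm and grips with 20 to 120 N. Pads are 22 mm wide; open, the fingers measure 114 mm over their backs; the gripper's body (76 mm by 85 mm) begins 54 mm behind the grasp point. The pads swing forward as they close: fully open they stand 13 mm farther back than shut.
Start: joints at [-1.434, 0.087, 1.371, -0, 1.684, -0.103], TCP at [0.131, -0.534, 0.231] pointing down, gripper open.
Joint ranges: [-3.1, 3.1], [-0.76, 2.03], [0.27, 2.55], [-1.08, 4.22], [0.17, 2.65], [-2.57, 2.57]. Speed limits (rad/s): [2.79, 2.79, 3.14, 3.14, 3.14, 3.14].

## Interface

Orientations are given as a unit quaternion [w, x, y, z].
In Python, from station import robot gives the robot as it stands.
- The arm moves only by the tool drive_tool, never from a script. Its argument "rows" is one flat list of numbers, 7 for each row, row after row: the opening, from 0 (shut) to 1 (fully open), then the shift along the tool's x, y, z normalised to -1 to 1, where 1 is 2.5 cm, then the turn, a rotation vector about the tool's x, y, z normalised to -1 to 1, where 1 is 0.12 rad. A call has exactly 10 rows; each row shifts and turns the commanded pose from where the row before left it, along the tool's axes as they then stand; what a row does not reach is not made up. A row lasts 1/12 s, in which the tool goes at most 41.7 mm and 7.16 degrees, less where a joint would pass 70% of its speed; a pose out of reach is approached as far as the arm can. A call with a number of a shift or a turn outside -1 to 1 is refused whole. A call with a gripper value outside its range is refused whole. The fingers move at their own pace and stop on an object; "force" is the grip in N (left out, the last holds). Time passes only in rows, so rows that do not move let the fingers close, or fill a call up. It gives the time, the measured TCP pose, the force and the opening at its end, in the units of the state.
- robot.read_state(): the state, without advancing time (a new reading comes with each control period).
- robot.get_image(name): name is "scene" or "top" or "wrist"; returns the picture (420x560x3 uint8, red, green, blue); there is no depth.
- robot.camera_model(name): a dict with "K" (3x3 intrinsics, pixels), "k1" (the pictures are not rectified: a ray, as slopes to the right and down, at radius r is drawn at 1 + k1 r^2 times it, then the intrinsics apply), "R" (3x3) and "t" (3): a world point X has camera coordinates R X + t; the wrist camera has in their place "tool_from_camera" (4x4, takes a point from camera to tool coordinates, whose origin is the TCP and whose axes are the tool frame's). Camera axes: x right, y down, z forward; pixel columns grow to the right and rows downward; lengths in m; the calibration is good to about 2 mm. A picture is of the moment at which its call begins: read the wrist's pose just before it. camera_model takes no time and is no camera call.
- robot.finish_job(): hands the job in, once; it reports no verdict.
The state is a dict: "clock": time; "joint_pos": joint angles; "joint_velocities": joint speeds; "effort": joint torques, N m; "eef_pos": TCP position; "tcp_rot": TCP orientation; "force": force on the tool from outside, world axes, zero at the start; "moment": the same for the moment, N m; "width": finger opening in m.
Only numpy, scipy, OpenCV 4.12 (cv2) and the standard library are available. Lean on these libraries where they do the work, as an engineer would, in place of code of your own. Each camera call takes 0.05 s, during which the arm holds its last target. There are 200 camera calls.

## Task

Sort the loose parts of the dismantled cells into the trays: first the brittle black electrode into the yellow tray, in either of its compartments, before you take up anything else; then the two red caps into the white tray and the two white clamps into the blue tray, one to a compartment. Everything should lie flat on the tray floor, the same way up as it was on the bench; set each part down gently rather than dropping it, and leave the white porcelain dish where it stands.

Things in the scene. Friction and masses are not known exactly. Their poses are not given: they have to be found in the camera images.
- electrode: the black graphite electrode, brittle: a flat oval plate lying on its face, 56 mm long along its own x, 36 mm wide along y (straight sides in the middle 20 mm, rounded ends), 12 mm thick, about 45 g, with a tiny steel dot at one end. Origin at the centre of its underside, z up. Grip it across its width (along its y).
- cap_a: one of two identical red ribbed screw caps for glass cells, lying open side down: a disc 42 mm in diameter and 24 mm high, about 20 g. Origin at the centre of its underside, z up.
- cap_b: one of two identical red ribbed screw caps for glass cells, lying open side down: a disc 42 mm in diameter and 24 mm high, about 20 g. Origin at the centre of its underside, z up.
- clamp_a: one of two identical tube clamps lying flat: a white plastic block with a round beige thumbscrew knob at one end. 46 mm long (own x), 24 mm wide (y), 18 mm high, about 25 g. The block spans x = -23 to +9 mm; the knob, 18 mm across, is at the +x end. Origin at mid length and width on its underside, z up. Grip the block across its width (y).
- clamp_b: one of two identical tube clamps lying flat: a white plastic block with a round beige thumbscrew knob at one end. 46 mm long (own x), 24 mm wide (y), 18 mm high, about 25 g. The block spans x = -23 to +9 mm; the knob, 18 mm across, is at the +x end. Origin at mid length and width on its underside, z up. Grip the block across its width (y).
- tray_yellow: yellow sorting tray for the electrode, fixed to the bench, open on top. 120 mm (own x) by 150 mm (own y), 20 mm high; walls and floor 4 mm. A 4 mm rim-high divider at y = 0 makes two compartments, 112 mm (x) by 69 mm (y) inside, centred at y = +36.5 and -36.5 mm. Origin at the centre of its underside, 4 mm below the floor's top. Room for fingers is along x: lay long parts along y.
- tray_white: white sorting tray for the red caps, fixed to the bench, open on top. 120 mm (own x) by 150 mm (own y), 20 mm high; walls and floor 4 mm. A 4 mm rim-high divider at y = 0 makes two compartments, 112 mm (x) by 69 mm (y) inside, centred at y = +36.5 and -36.5 mm. Origin at the centre of its underside, 4 mm below the floor's top. Room for fingers is along x: lay long parts along y.
- tray_blue: blue sorting tray for the clamps, fixed to the bench, open on top. 120 mm (own x) by 150 mm (own y), 20 mm high; walls and floor 4 mm. A 4 mm rim-high divider at y = 0 makes two compartments, 112 mm (x) by 69 mm (y) inside, centred at y = +36.5 and -36.5 mm. Origin at the centre of its underside, 4 mm below the floor's top. Room for fingers is along x: lay long parts along y.
- dish: a round white porcelain dish standing among the parts, 60 mm across the rim, 16 mm high; not to be moved. Origin at the centre of its underside.
Not all that is in view belongs to the job. What is shaped like the clamp_a but pink or purple is not meant. Several things have the shape of the electrode; the one meant has the colours described above.

How it is judged:
By the outcome, as a careful person would: the job done as asked, in the order asked, and still so for the second after the job is handed in, with the robot touching nothing.
It also fails if it takes over 128 s, if anything falls off the work surface, if the arm or the gripper's body presses on something with over 40 N, if the wrist force passes 120 N, or if a joint passes its speed limit or range.

## Working session

There is one attempt and no reset: what is moved stays moved. The work goes in short steps, Python scripts to look and compute and a tool call to move; the robot and the scene stay as the last step left them, time stands still between calls to the robot, and variables do not carry over. Pictures are saved under pics/ and viewed, about 12 in all and at most 16, crops included, and the job is handed in when it is done.

Besides the shell and the picture viewer there is one more tool, called after ">>>" in YAML: its name, and indented under it one key for each argument. drive_tool: Moves the arm, as the interface text tells. Its arguments: {"type":"object","properties":{"rows":{"type":"array","items":{"type":"number"}},"force":{"type":"number"}},"required":["rows"]}

```bash
ls; mkdir -p pics
python3 - <<'E'
from station import robot
import cv2
print(robot.read_state())
for n in("top","scene"):
    cv2.imwrite(f"pics/{n}0.png",cv2.cvtColor(robot.get_image(n),cv2.COLOR_RGB2BGR))
for n in("top","scene","wrist"):print(n,robot.camera_model(n))
E
```

```text
pics
{'clock': 0.0, 'joint_pos': array([-1.43412604e+00,  8.79816200e-02,  1.37226329e+00, -2.59736251e-05,
        1.68361587e+00, -1.03119268e-01]), 'joint_velocities': array([-0.00032965, -0.00040379, -0.00066071, -0.00245077,  0.00143129,
        0.00094798]), 'effort': array([-1.78853006e-03, -3.51861262e+01, -3.13274717e+01, -1.71489251e-04,
        1.08100357e-02,  1.18366628e-05]), 'eef_pos': array([ 0.13053212, -0.53376784,  0.23012001]), 'tcp_rot': array([ 0.55563069,  0.43715815,  0.5567963 , -0.43605639]), 'force': array([ 0.081311  ,  0.3582636 , -0.46549762]), 'moment': array([-0.02671525, -0.00859347, -0.02702087]), 'width': 0.08547123966108056}
top {'K': array([[483.38737739,   0.        , 272.44003084],
       [  0.        , 483.38737739, 215.16922497],
       [  0.        ,   0.        ,   1.        ]]), 'k1': 0.02865554927519974, 'R': array([[ 0.01264823, -0.9997536 , -0.01824155],
       [-0.99792867, -0.01147018, -0.06329936],
       [ 0.06307453,  0.01900439, -0.99782786]]), 't': array([-0.00950441,  0.44504319,  1.00694269])}
scene {'K': array([[537.14756337,  
[... 221 characters left out ...]
 0.50790581,  0.6494005 , -0.56595996],
       [-0.34078342, -0.45193491, -0.8243916 ]]), 't': array([ 0.38595854, -0.18048192,  1.34704732])}
wrist {'K': array([[355.93767212,   0.        , 274.25407948],
       [  0.        , 355.93767212, 211.65560751],
       [  0.        ,   0.        ,   1.        ]]), 'k1': -0.031038866230518204, 'tool_from_camera': array([[ 3.82672071e-04, -2.59693470e-01,  9.65691025e-01,
        -1.42726338e-01],
       [ 4.22963712e-04, -9.65690967e-01, -2.59693622e-01,
         6.64252628e-02],
       [ 9.99999837e-01,  5.07829757e-04, -2.59702048e-04,
        -1.32621986e-03],
       [ 0.00000000e+00,  0.00000000e+00,  0.00000000e+00,
         1.00000000e+00]])}
```

View pics/top0.png

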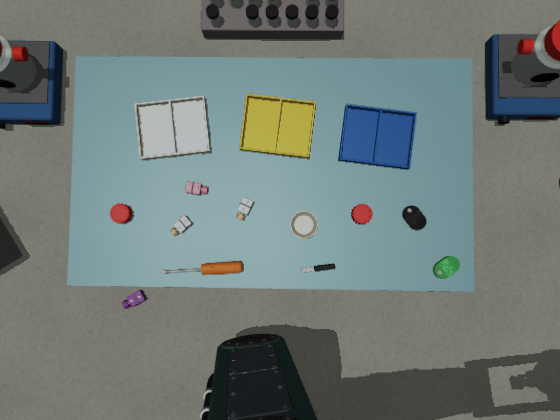

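View pics/scene0.png

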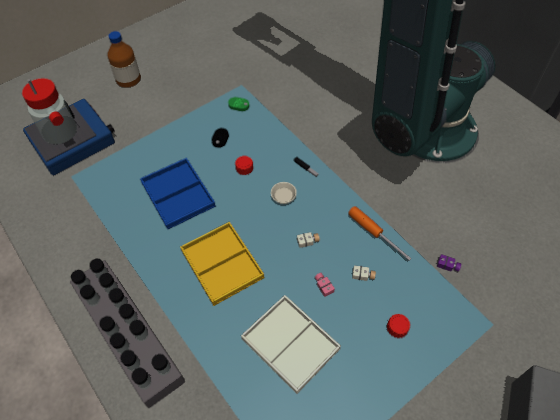

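Candidates for the electrode: the black oval at top (414,217) and the green oval at (447,267), which is the wrong colour. I choose the black one. For the clamps, the white ones are at (245,208) and (181,226); pink (197,188) and purple (134,299) are excluded. The caps are at (121,213) and (362,214), and the dish is at (304,224).

```bash
cat > h.py <<'E'
from station import robot
import numpy as np, cv2
from scipy.spatial.transform import Rotation as Ro
def toolpose():
    s=robot.read_state(); return np.array(s["eef_pos"]),Ro.from_quat(np.roll(s["tcp_rot"],-1)).as_matrix(),s
def cam(n):
    m=robot.camera_model(n)
    if n=="wrist":
        p,R,_=toolpose(); T=m["tool_from_camera"]
        Rc=R@T[:3,:3]; c=R@T[:3,3]+p
    else: Rc=m["R"].T; c=-Rc@m["t"]
    return m["K"],m["k1"],Rc,c
def pts(cm,uv,z):
    K,k1,Rc,c=cm; uv=np.asarray(uv,float).reshape(-1,1,2)
    d=cv2.undistortPoints(uv,K,np.array([k1,0,0,0.])).reshape(-1,2)
    d=np.c_[d,np.ones(len(d))]@Rc.T
    return c+d*((z-c[2])/d[:,2])[:,None]
def blobs(mask,amin):
    mask=cv2.morphologyEx(mask.astype(np.uint8),cv2.MORPH_OPEN,np.ones((2,2)))
    cs,_=cv2.findContours(mask,cv2.RETR_EXTERNAL,cv2.CHAIN_APPROX_NONE)
    return [c.reshape(-1,2) for c in cs if cv2.contourArea(c)>=amin]
def rect(cm,c,z):
    P=pts(cm,c,z)[:,:2]; (x,y),(w,h),a=cv2.minAreaRect((P*1000).astype(np.float32))
    if w<h: w,h,a=h,w,a+90
    return np.round([x,y],1),np.round([w,h],1),round((a+90)%180-90,1)   # mm, long-axis angle deg in world
E
python3 - <<'E'
from h import *
im=cv2.cvtColor(cv2.imread("pics/top0.png"),cv2.COLOR_BGR2RGB); cm=cam("top")
hsv=cv2.cvtColor(im,cv2.COLOR_RGB2HSV); H,S,V=[hsv[...,i].astype(int) for i in range(3)]
roi=np.zeros(H.shape,bool); roi[60:288,75:470]=1
M={"yellow":((H>20)&(H<35)&(S>150),.02,500),"blue":((H>105)&(H<125)&(S>150),.02,500),
"white":((S<60)&(V>120),.016,30),"red":(((H<6)|(H>174))&(S>150),.024,100),"black":((V<60),.012,100)}
print(cm[3])
for k,(m,z,a) in M.items():
    for c in blobs(m&roi,a): print(k,c.mean(0).round(),*rect(cm,c,z))
crop=im[180:300,90:290]
crop2=im[180:300,330:530]
cv2.imwrite("pics/crop0.png",cv2.cvtColor(np.vstack([cv2.resize(x,None,fx=2.5,fy=2.5,interpolation=cv2.INTER_CUBIC) for x in (crop,crop2)]),cv2.COLOR_RGB2BGR))
E
```

```text
[ 0.38072913 -0.02353368  1.03275304]
yellow [279. 127.] [633.  -14.2] [148.2 119.7] 83.8
blue [378. 137.] [ 611.9 -224.7] [149.3 120.4] 83.0
white [246. 182.] [534.6  50.6] [733.3 485.2] -89.2
red [362. 215.] [ 447.  -191.9] [39.5 37.6] -89.4
red [122. 214.] [443.3 311.4] [42.2 37.8] -89.3
black [415. 218.] [ 442.1 -302.9] [53.6 35.4] 36.6
```

View pics/crop0.png

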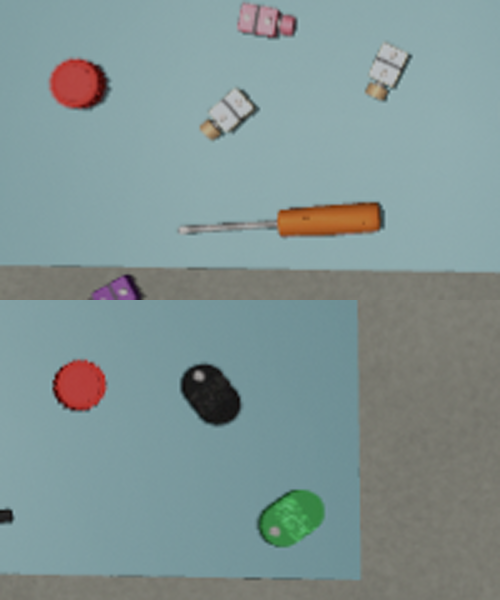

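Run:
```python
from h import *
im=cv2.cvtColor(cv2.imread("pics/top0.png"),cv2.COLOR_BGR2RGB); cm=cam("top")
hsv=cv2.cvtColor(im,cv2.COLOR_RGB2HSV); H,S,V=[hsv[...,i].astype(int) for i in range(3)]
roi=np.zeros(H.shape,bool); roi[60:285,78:468]=1
for y,x in((130,155),(225,184),(200,110),(230,175),(217,241),(205,247)): print(hsv[y,x])
warm=(im[...,0].astype(int)>=im[...,2].astype(int)-8)&(V>90)
for c in blobs(warm&roi,25):
    print(c.mean(0).round(),len(c),*rect(cm,c,.018))
kn=warm&(S>60)&(H<25)&(H>6)
for c in blobs(kn&roi,8): print("knob",c.mean(0).round(1),*rect(cm,c,.016))
```

```text
[ 84   7 187]
[105   5 109]
[ 94  51 165]
[ 17  60 123]
[ 17  89 169]
[100  10 152]
[309. 270.] 27 [330.8 -80.9] [23.9  7.6] -81.1
[204. 270.] 172 [328.4 140.6] [166.   26.2] -85.7
[180. 227.] 55 [418.1 189.3] [46.6 24.1] -47.4
[305. 225.] 78 [424.  -71.8] [56.7 56.6] 0.6
[363. 214.] 60 [ 448.5 -193.9] [41.7 39.9] -89.4
[121. 214.] 62 [443.7 317.6] [42.5 42.2] 1.8
[244. 210.] 62 [455.8  55. ] [45.3 23.6] -25.6
[197. 189.] 67 [498.5 155.9] [46.2 25. ] 80.0
[171. 125.] 358 [629.1 211.1] [150.4 121.1] -82.8
[278. 126.] 249 [634.7 -13.6] [150.6 123.6] 83.8
knob [222.2 268.5] [331.7 100.2] [84.6 24.3] -85.7
knob [174.4 232.6] [406.  201.9] [15.   8.9] 46.1
knob [241.4 217.2] [440.6  61.5] [16.1  8.5] 64.3
```

```bash
cat >> h.py <<'E'
def plan(x,y,z,jaw):
    """mm, jaw angle deg in world (mod 180): turn units about tool x, then shift units in the turned axes"""
    p,R,s=toolpose(); t=np.array([x,y,z])/1000
    cur=np.arctan2(R[1,2],R[0,2]); q=s["joint_pos"]; dq1=np.arctan2(y,x)-np.arctan2(p[1],p[0])
    best=min(((abs(q[5]-(d-dq1)),d) for k in (-2,-1,0,1,2) for d in [np.radians(jaw)-cur+k*np.pi]))
    d=best[1]; X=np.array([0,0,-1.]); Z=np.array([np.cos(cur+d),np.sin(cur+d),0]); G=np.c_[X,np.cross(Z,X),Z]
    rv=Ro.from_matrix(R.T@G).as_rotvec()/.12
    print("tcp",(p*1000).round(1),"jaw",round(np.degrees(cur),1),"w",round(s["width"]*1000,1),"F",s["force"].round(1),"clk",round(s["clock"],2),"q6",q[5].round(2),"->",round(best[0],2))
    print(" turn units",rv.round(2)," shift units after turn",(G.T@(t-p)/.025).round(2))
E
python3 - <<'E'
from h import *
plan(442,-303,150,126.6)
E
```

```text
tcp [ 130.6 -533.8  230.2] jaw -76.3 w 85.3 F [ 0.3  0.4 -0.3] clk 0.1 q6 -0.1 -> 0.23
 turn units [-3.32 -0.02 -0.01]  shift units after turn [ 3.21 15.51  0.02]
```

>>> drive_tool:
  rows: [1, 0.8, 0, 0, -0.83, 0, 0, 1, 0.8, 0, 0, -0.83, 0, 0, 1, 0.8, 0, 0, -0.83, 0, 0, 1, 0.8, 0, 0, -0.83, 0, 0, 1, 0, 0.97, 0, 0, 0, 0, 1, 0, 0.97, 0, 0, 0, 0, 1, 0, 0.97, 0, 0, 0, 0, 1, 0, 0.97, 0, 0, 0, 0, 1, 0, 0.97, 0, 0, 0, 0, 1, 0, 0.97, 0, 0, 0, 0]
  force: 25

```text
clock: 0.93
eef_pos: [0.2481, -0.4465, 0.1507]
tcp_rot: [0.631, 0.318, 0.632, -0.318]
force: [-0.1, -0.5, 0.3]
width: 0.0856
```

>>> drive_tool:
  rows: [1, 0, 0.97, 0, 0, 0, 0, 1, 0, 0.97, 0, 0, 0, 0, 1, 0, 0.97, 0, 0, 0, 0, 1, 0, 0.97, 0, 0, 0, 0, 1, 0, 0.97, 0, 0, 0, 0, 1, 0, 0.97, 0, 0, 0, 0, 1, 0, 0.97, 0, 0, 0, 0, 1, 0, 0.97, 0, 0, 0, 0, 1, 0, 0.97, 0, 0, 0, 0, 1, 0, 0.97, 0, 0, 0, 0]

```text
clock: 1.77
eef_pos: [0.4429, -0.302, 0.1507]
tcp_rot: [0.631, 0.318, 0.632, -0.318]
force: [0.2, -0.3, -0.6]
width: 0.0852
```

Run:
```python
from h import *
plan(442,-303,150,126.6)
cm=cam("wrist"); im=robot.get_image("wrist"); cv2.imwrite("pics/w1.png",im[...,::-1])
V=im.max(2)
for c in blobs(V<60,800): print(c.mean(0).round(),*rect(cm,c,.012))
```

```text
tcp [ 442.9 -302.   150.7] jaw -53.4 w 85.2 F [ 0.2 -0.3 -0.6] clk 1.77 q6 0.23 -> 0.23
 turn units [-0.   -0.01  0.  ]  shift units after turn [ 0.03 -0.05  0.01]
[276. 360.] [ 331.9 -389.5] [564.  168.4] -53.4
[279. 201.] [ 444.4 -304.3] [56.  35.7] 35.9
```

View pics/w1.png

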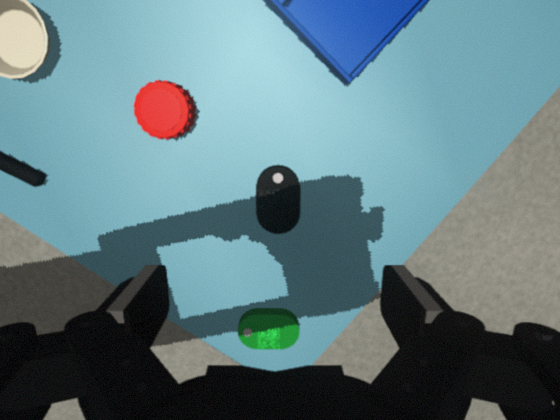

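The picture shows the black electrode with its steel dot at (278,200), under the jaws. The green one is at (268,330), clear of the fingers.

>>> drive_tool:
  rows: [1, 1, 0, 0.11, 0, 0, 0, 1, 1, 0, 0, 0, 0, 0, 1, 1, 0, 0, 0, 0, 0, 1, 1, 0, 0, 0, 0, 0, 1, 0.8, 0, 0, 0, 0, 0, 1, 0.5, 0, 0, 0, 0, 0, 1, 0.4, 0, 0, 0, 0, 0, 1, 0.29, 0, 0, 0, 0, 0, 1, 0, 0, 0, 0, 0, 0, 0.6, 0, 0, 0, 0, 0, 0]
  force: 25

```text
clock: 2.65
eef_pos: [0.444, -0.3055, 0.0017]
tcp_rot: [0.632, 0.318, 0.632, -0.318]
force: [0.4, -0.8, -0.2]
width: 0.0751
```

>>> drive_tool:
  rows: [0.5, 0, 0, 0, 0, 0, 0, 0.45, 0, 0, 0, 0, 0, 0, 0.4, 0, 0, 0, 0, 0, 0, 0.35, 0, 0, 0, 0, 0, 0, 0.3, 0, 0, 0, 0, 0, 0, 0.3, 0, 0, 0, 0, 0, 0, 0.3, 0, 0, 0, 0, 0, 0, 0.3, 0, 0, 0, 0, 0, 0, 0.3, 0, 0, 0, 0, 0, 0, 0.3, 0, 0, 0, 0, 0, 0]
  force: 25

```text
clock: 3.48
eef_pos: [0.4446, -0.3059, 0.0027]
tcp_rot: [0.632, 0.318, 0.631, -0.318]
force: [-0.0, 0.7, 5.5]
width: 0.0351
```

Run:
```python
from h import *
plan(442,-303,1,126.6)
cm=cam("wrist"); im=robot.get_image("wrist"); cv2.imwrite("pics/w2.png",im[...,::-1])
```

```text
tcp [ 444.6 -305.9    2.7] jaw -53.4 w 35.1 F [-0.   0.7  5.5] clk 3.48 q6 0.22 -> 0.23
 turn units [-0.    0.02 -0.  ]  shift units after turn [ 0.07 -0.01 -0.16]
```

View pics/w2.png

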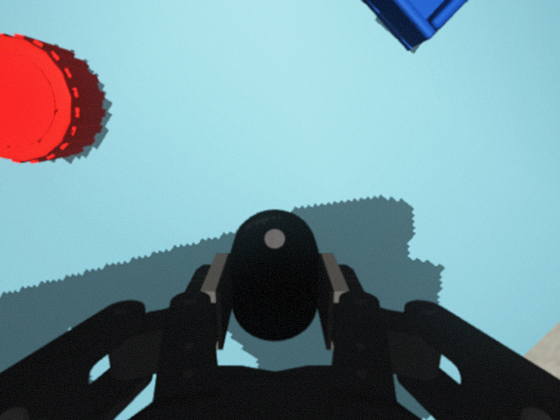

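Gripped squarely: the electrode is between the pads at (275,275), width 35 mm. The fingertips are just touching the bench, so I lift straight up.

>>> drive_tool:
  rows: [0.3, -0.2, 0, 0, 0, 0, 0, 0.3, -0.4, 0, 0, 0, 0, 0, 0.3, -0.6, 0, 0, 0, 0, 0, 0.3, -0.8, 0, 0, 0, 0, 0, 0.3, -0.8, 0, 0, 0, 0, 0, 0.3, -0.8, 0, 0, 0, 0, 0, 0.3, -0.4, 0, 0, 0, 0, 0, 0.3, 0, 0, 0, 0, 0, 0, 0.3, 0, 0, 0, 0, 0, 0, 0.3, 0, 0, 0, 0, 0, 0]

```text
clock: 4.37
eef_pos: [0.4431, -0.3047, 0.1]
tcp_rot: [0.631, 0.318, 0.633, -0.318]
force: [0.8, -0.1, -0.6]
width: 0.0355
```

Run:
```python
from h import *
plan(629,-50.5,100,-6.2)
```

```text
tcp [ 443.1 -304.7  100. ] jaw -53.4 w 35.5 F [ 0.8 -0.1 -0.6] clk 4.37 q6 0.22 -> 0.08
 turn units [-6.87 -0.02 -0.  ]  shift units after turn [ 0.   10.91  6.29]
```

>>> drive_tool:
  rows: [0.3, 0, 0, 0, -0.86, 0, 0, 0.3, 0, 0, 0, -0.86, 0, 0, 0.3, 0, 0, 0, -0.86, 0, 0, 0.3, 0, 0, 0, -0.86, 0, 0, 0.3, 0, 0, 0, -0.86, 0, 0, 0.3, 0, 0, 0, -0.86, 0, 0, 0.3, 0, 0, 0, -0.86, 0, 0, 0.3, 0, 0, 0, -0.86, 0, 0, 0.3, 0, 0.6, 0.35, 0, 0, 0, 0.3, 0, 0.94, 0.54, 0, 0, 0]

```text
clock: 5.2
eef_pos: [0.4685, -0.27, 0.0993]
tcp_rot: [0.705, 0.039, 0.707, -0.039]
force: [0.7, 0.0, -1.4]
width: 0.0354
```

>>> drive_tool:
  rows: [0.3, 0, 0.94, 0.54, 0, 0, 0, 0.3, 0, 0.94, 0.54, 0, 0, 0, 0.3, 0, 0.94, 0.54, 0, 0, 0, 0.3, 0, 0.94, 0.54, 0, 0, 0, 0.3, 0, 0.94, 0.54, 0, 0, 0, 0.3, 0, 0.94, 0.54, 0, 0, 0, 0.3, 0, 0.94, 0.54, 0, 0, 0, 0.3, 0, 0.94, 0.54, 0, 0, 0, 0.3, 0, 0.94, 0.54, 0, 0, 0, 0.3, 0, 0.9, 0.53, 0, 0, 0]

```text
clock: 6.03
eef_pos: [0.6286, -0.0496, 0.099]
tcp_rot: [0.705, 0.038, 0.708, -0.038]
force: [0.5, -0.5, 0.4]
width: 0.0352
```

Run:
```python
from h import *
plan(629,-50.5,8,-6.2)
cm=cam("wrist"); im=robot.get_image("wrist"); cv2.imwrite("pics/w3.png",im[...,::-1])
```

```text
tcp [628.6 -49.6  99. ] jaw -6.1 w 35.2 F [ 0.5 -0.5  0.4] clk 6.03 q6 -0.06 -> 0.06
 turn units [ 0.01 -0.04 -0.  ]  shift units after turn [ 3.64 -0.03  0.02]
```

View pics/w3.png

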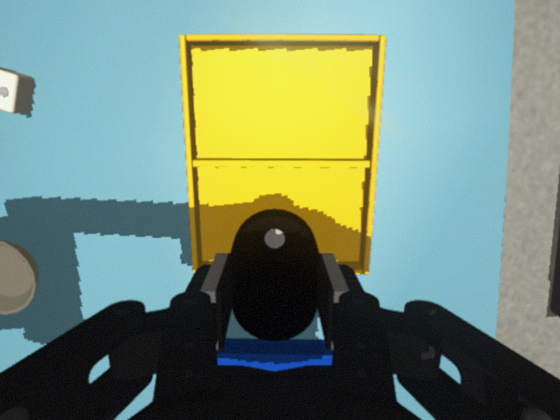

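Run:
```python
from h import *
cm=cam("wrist"); 
print((pts(cm,[[181,36],[385,37],[282,161],[193,272],[368,272]],.02)*1000).round(1))
a=np.radians(83.8);u=np.array([np.cos(a),np.sin(a)])
print("expected divider/outer at tray axis",np.array([633.8,-14]),np.array([633.8,-14])-75*u, np.array([633.8,-14])+75*u)
```

```text
[[589.5  72.2  20. ]
 [706.4  59.7  20. ]
 [640.3  -5.4  20. ]
 [573.1 -73.8  20. ]
 [691.  -85.9  20. ]]
expected divider/outer at tray axis [633.8 -14. ] [625.70004832 -88.5613223 ] [641.89995168  60.5613223 ]
```

Run:
```python
from h import *
for n in ("scene","top"):
    im=cv2.imread(f"pics/{n}0.png"); hsv=cv2.cvtColor(im,cv2.COLOR_BGR2HSV).astype(int); H,S,V=hsv[...,0],hsv[...,1],hsv[...,2]
    cm=cam(n)
    for k,m in (("yellow",(H>15)&(H<35)&(S>130)&(V>60)),("blue",(H>105)&(H<125)&(S>150))):
        c=max(blobs(m,1500),key=cv2.contourArea)
        q=cv2.approxPolyDP(cv2.convexHull(c),6,True).reshape(-1,2)
        print(n,k,q.tolist(),"\n",(pts(cm,q,.02)[:,:2]*1000).round(1).tolist())
im=cv2.imread("pics/scene0.png")[215:310,170:275]
t=cv2.imread("pics/top0.png")[85:165,230:330]
a=cv2.resize(im,(420,380),interpolation=cv2.INTER_CUBIC); b=cv2.resize(t,(380,304),interpolation=cv2.INTER_CUBIC)
o=np.zeros((380,800,3),np.uint8);o[:,:420]=a;o[:304,420:]=b;cv2.imwrite("pics/y.png",o)
```

```text
scene yellow [[230, 223], [264, 278], [214, 306], [182, 247]] 
 [[569.4, -75.3], [590.1, 76.5], [704.9, 64.9], [684.0, -88.6]]
scene blue [[187, 159], [215, 207], [168, 229], [142, 179]] 
 [[548.0, -285.9], [571.8, -130.5], [684.4, -145.6], [662.0, -300.0]]
top yellow [[248, 95], [316, 103], [309, 158], [241, 150]] 
 [[700.8, 51.1], [684.5, -93.7], [566.6, -79.9], [582.3, 64.1]]
top blue [[347, 106], [416, 114], [410, 168], [341, 161]] 
 [[678.4, -159.4], [661.9, -304.2], [547.1, -291.4], [560.8, -147.3]]
```

View pics/y.png

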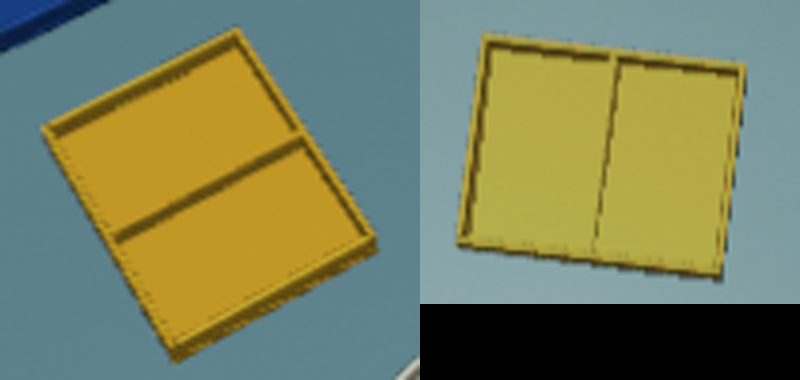

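Run:
```python
from h import *
print((pts(cam("scene"),[[180,247],[229.5,222.5],[263.5,274.5],[213,302.5]],.02)*1000).round(1))
print((pts(cam("top"),[[247,94.5],[315.5,102.5],[308.5,156.5],[240.5,148.5]],.02)*1000).round(1))
```

```text
[[687.4 -91.2  20. ]
 [569.5 -77.   20. ]
 [586.1  69.5  20. ]
 [702.3  57.4  20. ]]
[[701.8  53.2  20. ]
 [685.6 -92.7  20. ]
 [569.8 -78.8  20. ]
 [585.5  65.2  20. ]]
```

Scene, top and wrist views put the yellow tray at about (636.5, -11) mm, so I shift by a few mm and lower in stages.

>>> drive_tool:
  rows: [0.3, 0, 0.09, 0.15, 0, 0, 0, 0.3, 0.8, 0, 0, 0, 0, 0, 0.3, 0.8, 0, 0, 0, 0, 0, 0.3, 0.7, 0, 0, 0, 0, 0, 0.3, 0.5, 0, 0, 0, 0, 0, 0.3, 0.3, 0, 0, 0, 0, 0, 0.3, 0.2, 0, 0, 0, 0, 0, 0.3, 0.1, 0, 0, 0, 0, 0, 0.3, 0, 0, 0, 0, 0, 0, 0.3, 0, 0, 0, 0, 0, 0]

```text
clock: 6.92
eef_pos: [0.6338, -0.0496, 0.0176]
tcp_rot: [0.707, 0.038, 0.705, -0.038]
force: [-0.0, -0.3, -0.9]
width: 0.0354
```

>>> drive_tool:
  rows: [0.3, 0.04, 0, 0, 0, 0, 0, 0.3, 0.04, 0, 0, 0, 0, 0, 0.3, 0.04, 0, 0, 0, 0, 0, 0.3, 0.04, 0, 0, 0, 0, 0, 0.3, 0.04, 0, 0, 0, 0, 0, 0.3, 0, 0, 0, 0, 0, 0, 0.3, 0, 0, 0, 0, 0, 0, 0.3, 0, 0, 0, 0, 0, 0, 0.3, 0, 0, 0, 0, 0, 0, 0.3, 0, 0, 0, 0, 0, 0]

```text
clock: 7.75
eef_pos: [0.6331, -0.0494, 0.0116]
tcp_rot: [0.706, 0.038, 0.706, -0.038]
force: [0.2, 0.5, -1.4]
width: 0.0351
```

>>> drive_tool:
  rows: [0.3, 0.04, 0.06, 0, 0, 0, 0, 0.3, 0.04, 0, 0, 0, 0, 0, 0.3, 0.04, 0, 0, 0, 0, 0, 0.3, 0.04, 0, 0, 0, 0, 0, 0.3, 0, 0, 0, 0, 0, 0, 0.3, 0, 0, 0, 0, 0, 0, 0.3, 0, 0, 0, 0, 0, 0, 0.3, 0, 0, 0, 0, 0, 0, 0.3, 0, 0, 0, 0, 0, 0, 0.3, 0, 0, 0, 0, 0, 0]

```text
clock: 8.58
eef_pos: [0.6333, -0.0479, 0.0076]
tcp_rot: [0.706, 0.038, 0.706, -0.038]
force: [-0.3, 0.2, 0.2]
width: 0.0353
```

>>> drive_tool:
  rows: [0.3, 0.02, 0, 0, 0, 0, 0, 0.3, 0.02, 0, 0, 0, 0, 0, 0.3, 0, 0, 0, 0, 0, 0, 0.3, 0, 0, 0, 0, 0, 0, 0.3, 0, 0, 0, 0, 0, 0, 0.3, 0, 0, 0, 0, 0, 0, 0.3, 0, 0, 0, 0, 0, 0, 0.3, 0, 0, 0, 0, 0, 0, 0.3, 0, 0, 0, 0, 0, 0, 0.3, 0, 0, 0, 0, 0, 0]

```text
clock: 9.42
eef_pos: [0.6334, -0.0479, 0.0068]
tcp_rot: [0.706, 0.038, 0.706, -0.038]
force: [-0.3, -0.1, 2.3]
width: 0.0352
```

Contact at 2.3 N. I open slightly, then rise slowly.

>>> drive_tool:
  rows: [0.45, 0, 0, 0, 0, 0, 0, 0.5, 0, 0, 0, 0, 0, 0, 0.6, 0, 0, 0, 0, 0, 0, 0.65, 0, 0, 0, 0, 0, 0, 0.65, 0, 0, 0, 0, 0, 0, 0.65, -0.2, 0, 0, 0, 0, 0, 0.65, -0.6, 0, 0, 0, 0, 0, 0.65, -1, 0, 0, 0, 0, 0, 0.65, -1, 0, 0, 0, 0, 0, 0.65, -1, 0, 0, 0, 0, 0]

```text
clock: 10.25
eef_pos: [0.633, -0.0478, 0.1026]
tcp_rot: [0.706, 0.038, 0.706, -0.038]
force: [0.2, 0.7, 0.1]
width: 0.0555
```

>>> drive_tool:
  rows: [0.75, -1, 0, 0, 0, 0, 0, 0.75, -1, 0, 0, 0, 0, 0, 0.75, 0, 0, 0, 0, 0, 0, 0.75, 0, 0, 0, 0, 0, 0, 0.75, 0, 0, 0, 0, 0, 0, 0.75, 0, 0, 0, 0, 0, 0, 0.75, 0, 0, 0, 0, 0, 0, 0.75, 0, 0, 0, 0, 0, 0, 0.75, 0, 0, 0, 0, 0, 0, 0.75, 0, 0, 0, 0, 0, 0]

```text
clock: 11.08
eef_pos: [0.633, -0.0478, 0.1509]
tcp_rot: [0.706, 0.038, 0.706, -0.038]
force: [0.4, -0.9, 0.3]
width: 0.0637
```

Run:
```python
from h import *
cm=cam("wrist"); im=robot.get_image("wrist"); cv2.imwrite("pics/w4.png",im[...,::-1])
plan(448,-194,130,83)
```

```text
tcp [633.1 -47.8 151.1] jaw -6.1 w 64.0 F [-0.8  0.1 -1. ] clk 11.13 q6 -0.06 -> 1.2
 turn units [13.22 -0.    0.  ]  shift units after turn [ 0.84 -6.64  6.71]
```

View pics/w4.png

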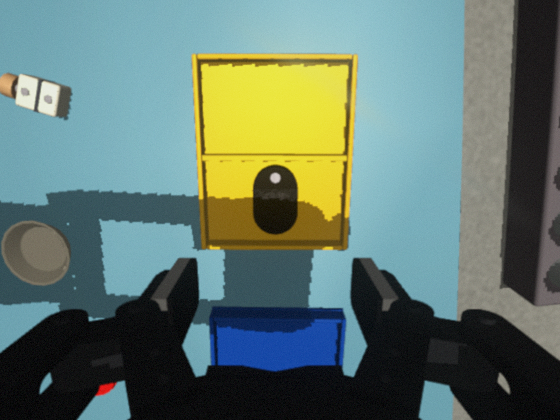

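The electrode lies flat in the yellow compartment at (275,200). Next is the nearer cap.

Run:
```python
from h import *
plan(448,-193,150,7.2)
```

```text
tcp [633.1 -47.8 151.1] jaw -6.1 w 64.0 F [-0.8  0.1 -1. ] clk 11.13 q6 -0.06 -> 0.62
 turn units [-1.94 -0.01 -0.  ]  shift units after turn [ 0.04 -4.83 -8.07]
```

>>> drive_tool:
  rows: [0.8, 0, 0, 0, -0.97, 0, 0, 0.8, 0, 0, 0, -0.97, 0, 0, 0.8, 0, -0.5, -0.83, 0, 0, 0, 0.8, 0, -0.54, -0.9, 0, 0, 0, 0.8, 0, -0.54, -0.9, 0, 0, 0, 0.8, 0, -0.54, -0.9, 0, 0, 0, 0.8, 0, -0.54, -0.9, 0, 0, 0, 0.8, 0, -0.54, -0.9, 0, 0, 0, 0.8, 0, -0.54, -0.9, 0, 0, 0, 0.8, 0, -0.54, -0.9, 0, 0, 0]

```text
clock: 11.97
eef_pos: [0.4688, -0.177, 0.1517]
tcp_rot: [0.706, -0.045, 0.706, 0.044]
force: [-0.2, 0.0, 0.2]
width: 0.0682
```

>>> drive_tool:
  rows: [0.8, 0, -0.55, -0.94, 0, 0, 0, 0.8, 0, 0, 0, 0, 0, 0, 0.8, 0, 0, 0, 0, 0, 0, 0.8, 0, 0, 0, 0, 0, 0, 0.8, 0, 0, 0, 0, 0, 0, 0.8, 0, 0, 0, 0, 0, 0, 0.8, 0, 0, 0, 0, 0, 0, 0.8, 0, 0, 0, 0, 0, 0, 0.8, 0, 0, 0, 0, 0, 0, 0.8, 0, 0, 0, 0, 0, 0]

```text
clock: 12.8
eef_pos: [0.4484, -0.1927, 0.1515]
tcp_rot: [0.706, -0.045, 0.706, 0.045]
force: [0.3, 0.3, -0.2]
width: 0.0681
```

```bash
cat >> h.py <<'E'
def red():
    cm=cam("wrist"); im=robot.get_image("wrist"); hsv=cv2.cvtColor(im,cv2.COLOR_RGB2HSV)
    H,S,V=[hsv[...,i].astype(int) for i in range(3)]
    for c in blobs(((H<5)|(H>176))&(S>170)&(V>170),600):
        (u,v),r=cv2.minEnclosingCircle(c); print("px",round(u),round(v),round(r),*rect(cm,c,.024))
    return im
E
python3 - <<'E'
from h import *
plan(448,-193,150,7.2); red()
E
```

```text
tcp [ 448.4 -192.7  151.5] jaw 7.2 w 68.1 F [ 0.3  0.3 -0.2] clk 12.8 q6 -0.65 -> 0.65
 turn units [ 0.01 -0.   -0.  ]  shift units after turn [ 0.06 -0.01 -0.02]
px 281 198 26 [ 456.  -181.1] [40.  17.9] -23.3
```

```bash
sed -i 's/(S>170)&(V>170)/(S>150)\&(V>50)/' h.py
python3 - <<'E'
from h import *
red()
E
```

```text
px 277 202 27 [ 450.9 -190.7] [41.8 41.2] -39.3
```

>>> drive_tool:
  rows: [0.8, 0.9, 0.04, 0.07, 0, 0, 0, 0.8, 1, 0, 0, 0, 0, 0, 0.8, 1, 0, 0, 0, 0, 0, 0.8, 1, 0, 0, 0, 0, 0, 0.8, 0.9, 0, 0, 0, 0, 0, 0.8, 0.6, 0, 0, 0, 0, 0, 0.8, 0.34, 0, 0, 0, 0, 0, 0.8, 0, 0, 0, 0, 0, 0, 0.6, 0, 0, 0, 0, 0, 0, 0.5, 0, 0, 0, 0, 0, 0]
  force: 25

```text
clock: 13.73
eef_pos: [0.4509, -0.1924, 0.0095]
tcp_rot: [0.707, -0.045, 0.705, 0.044]
force: [0.8, 0.1, 0.6]
width: 0.0454
```

>>> drive_tool:
  rows: [0.45, 0, 0, 0, 0, 0, 0, 0.4, 0, 0, 0, 0, 0, 0, 0.4, 0, 0, 0, 0, 0, 0, 0.4, 0, 0, 0, 0, 0, 0, 0.4, 0, 0, 0, 0, 0, 0, 0.4, -0.2, 0, 0, 0, 0, 0, 0.4, -0.5, 0, 0, 0, 0, 0, 0.4, -0.8, 0, 0, 0, 0, 0, 0.4, -1, 0, 0, 0, 0, 0, 0.4, -1, 0, 0, 0, 0, 0]

```text
clock: 14.57
eef_pos: [0.4488, -0.1912, 0.0956]
tcp_rot: [0.705, -0.044, 0.707, 0.045]
force: [0.0, 0.0, 0.3]
width: 0.0395
```

Run:
```python
from h import *
plan(635,175,110,7.2); plan(626,247,110,7.2);red()
```

```text
tcp [ 448.8 -191.2   95.6] jaw 7.2 w 39.5 F [0.  0.  0.3] clk 14.57 q6 -0.64 -> 0.03
 turn units [ 0.   -0.02 -0.01]  shift units after turn [-0.58 13.6   9.22]
tcp [ 448.8 -191.2   95.6] jaw 7.2 w 39.5 F [0.  0.  0.3] clk 14.57 q6 -0.64 -> 0.13
 turn units [ 0.   -0.02 -0.01]  shift units after turn [-0.58 16.5   9.23]
px 275 278 55 [ 454.6 -227.3] [77.5 66.9] -82.7
```

>>> drive_tool:
  rows: [0.4, -0.58, 0.4, 0.3, 0, 0, 0, 0.4, 0, 0.9, 0.61, 0, 0, 0, 0.4, 0, 0.9, 0.61, 0, 0, 0, 0.4, 0, 0.9, 0.61, 0, 0, 0, 0.4, 0, 0.9, 0.61, 0, 0, 0, 0.4, 0, 0.9, 0.61, 0, 0, 0, 0.4, 0, 0.9, 0.61, 0, 0, 0, 0.4, 0, 0.9, 0.61, 0, 0, 0, 0.4, 0, 0.9, 0.61, 0, 0, 0, 0.4, 0, 0.9, 0.61, 0, 0, 0]

```text
clock: 15.45
eef_pos: [0.5668, 0.0386, 0.1096]
tcp_rot: [0.705, -0.045, 0.706, 0.044]
force: [0.8, 0.4, 0.1]
width: 0.0399
```

>>> drive_tool:
  rows: [0.4, 0, 0.9, 0.61, 0, 0, 0, 0.4, 0, 0.9, 0.61, 0, 0, 0, 0.4, 0, 0.9, 0.61, 0, 0, 0, 0.4, 0, 0.9, 0.61, 0, 0, 0, 0.4, 0, 0.9, 0.61, 0, 0, 0, 0.4, 0, 0.6, 0.38, 0, 0, 0, 0.4, 0, 0, 0, 0, 0, 0, 0.4, 0, 0, 0, 0, 0, 0, 0.4, 0, 0, 0, 0, 0, 0, 0.4, 0, 0, 0, 0, 0, 0]

```text
clock: 16.28
eef_pos: [0.6354, 0.1733, 0.1098]
tcp_rot: [0.705, -0.044, 0.706, 0.044]
force: [-0.0, -0.7, 0.8]
width: 0.0399
```

Run:
```python
from h import *
plan(635,175,110,7.2); cv2.imwrite("pics/w5.png",red()[...,::-1])
```

```text
tcp [635.4 173.3 109.8] jaw 7.1 w 39.9 F [-0.  -0.7  0.8] clk 16.28 q6 0.06 -> 0.06
 turn units [-0.01 -0.01  0.  ]  shift units after turn [-0.01  0.07 -0.01]
px 275 278 55 [641.9 129.6] [83.8 70.5] -81.0
```

View pics/w5.png

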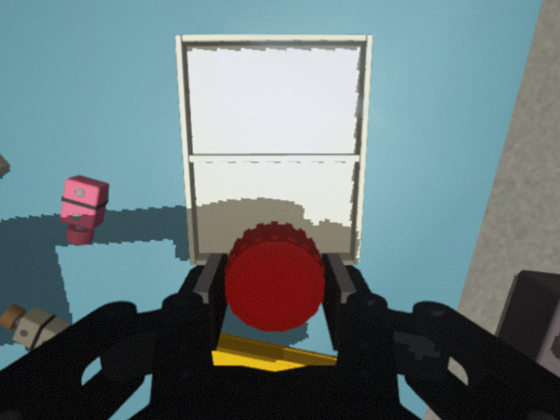

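Run:
```python
from h import *
print((pts(cam("wrist"),[[178,37],[371,37],[274,158]],.02)*1000).round(1))
a=np.radians(97.2);u=np.array([np.cos(a),np.sin(a)])*1000;print(np.array([631,211])+.075*u)
```

```text
[[564.4 278.9  20. ]
 [679.9 293.4  20. ]
 [630.9 213.7  20. ]]
[621.60000748 285.4086026 ]
```

>>> drive_tool:
  rows: [0.4, 0.5, 0.1, 0, 0, 0, 0, 0.4, 0.8, 0, 0, 0, 0, 0, 0.4, 0.8, 0, 0, 0, 0, 0, 0.4, 0.7, 0, 0, 0, 0, 0, 0.4, 0.5, 0, 0, 0, 0, 0, 0.4, 0.3, 0, 0, 0, 0, 0, 0.4, 0.12, 0, 0, 0, 0, 0, 0.4, 0.04, 0, 0, 0, 0, 0, 0.4, 0, 0, 0, 0, 0, 0, 0.4, 0, 0, 0, 0, 0, 0]

```text
clock: 17.17
eef_pos: [0.6365, 0.1772, 0.0175]
tcp_rot: [0.707, -0.044, 0.705, 0.045]
force: [0.5, -0.2, -0.9]
width: 0.0395
```

>>> drive_tool:
  rows: [0.4, 0.03, 0, 0, 0, 0, 0, 0.4, 0.03, 0, 0, 0, 0, 0, 0.4, 0.02, 0, 0, 0, 0, 0, 0.4, 0, 0, 0, 0, 0, 0, 0.4, 0, 0, 0, 0, 0, 0, 0.4, 0, 0, 0, 0, 0, 0, 0.4, 0, 0, 0, 0, 0, 0, 0.4, 0, 0, 0, 0, 0, 0, 0.4, 0, 0, 0, 0, 0, 0, 0.4, 0, 0, 0, 0, 0, 0]

```text
clock: 18.0
eef_pos: [0.6355, 0.1769, 0.014]
tcp_rot: [0.706, -0.044, 0.706, 0.044]
force: [0.5, -0.1, -0.8]
width: 0.0399
```

>>> drive_tool:
  rows: [0.4, 0.03, 0, 0, 0, 0, 0, 0.4, 0.03, 0, 0, 0, 0, 0, 0.4, 0, 0, 0, 0, 0, 0, 0.4, 0, 0, 0, 0, 0, 0, 0.4, 0, 0, 0, 0, 0, 0, 0.4, 0, 0, 0, 0, 0, 0, 0.4, 0, 0, 0, 0, 0, 0, 0.4, 0, 0, 0, 0, 0, 0, 0.4, 0, 0, 0, 0, 0, 0, 0.4, 0, 0, 0, 0, 0, 0]

```text
clock: 18.83
eef_pos: [0.6356, 0.177, 0.0139]
tcp_rot: [0.706, -0.045, 0.706, 0.044]
force: [-1.3, -0.1, 5.2]
width: 0.0399
```

Contact at 5.2 N. I release it and rise.

>>> drive_tool:
  rows: [0.5, 0, 0, 0, 0, 0, 0, 0.6, 0, 0, 0, 0, 0, 0, 0.7, 0, 0, 0, 0, 0, 0, 0.7, 0, 0, 0, 0, 0, 0, 0.7, -0.2, 0, 0, 0, 0, 0, 0.7, -0.6, 0, 0, 0, 0, 0, 0.7, -1, 0, 0, 0, 0, 0, 0.8, -1, 0, 0, 0, 0, 0, 0.8, -1, 0, 0, 0, 0, 0, 0.8, -1, 0, 0, 0, 0, 0]

```text
clock: 19.67
eef_pos: [0.6354, 0.177, 0.1339]
tcp_rot: [0.706, -0.044, 0.706, 0.044]
force: [1.4, -0.1, -0.1]
width: 0.0687
```

Run:
```python
from h import *
plan(444.5,315,150,7.2); red()
```

```text
tcp [635.4 177.  133.9] jaw 7.2 w 68.7 F [ 1.4 -0.1 -0.1] clk 19.67 q6 0.06 -> 0.4
 turn units [0. 0. 0.]  shift units after turn [-0.64  6.44 -6.89]
px 276 209 29 [637.3 178.3] [43.1 41. ] 88.7
```

Cap placed at (637,178), lying flat. Next is the second cap.

>>> drive_tool:
  rows: [0.8, -0.64, 0.5, -0.6, 0, 0, 0, 0.8, 0, 0.85, -0.9, 0, 0, 0, 0.8, 0, 0.85, -0.9, 0, 0, 0, 0.8, 0, 0.85, -0.9, 0, 0, 0, 0.8, 0, 0.85, -0.9, 0, 0, 0, 0.8, 0, 0.85, -0.9, 0, 0, 0, 0.8, 0, 0.85, -0.9, 0, 0, 0, 0.8, 0, 0.84, -0.89, 0, 0, 0, 0.8, 0, 0, 0, 0, 0, 0, 0.8, 0, 0, 0, 0, 0, 0]

```text
clock: 20.55
eef_pos: [0.4434, 0.316, 0.1488]
tcp_rot: [0.706, -0.045, 0.705, 0.045]
force: [0.2, 0.6, 0.6]
width: 0.0684
```

Run:
```python
from h import *
plan(444.5,315,8,7.2); red()
```

```text
tcp [443.4 316.  148.8] jaw 7.4 w 68.4 F [0.2 0.6 0.6] clk 20.55 q6 0.39 -> 0.39
 turn units [0.03 0.01 0.  ]  shift units after turn [ 5.63 -0.04  0.04]
px 277 202 27 [445.7 318.7] [42.9 39.6] -82.6
```

>>> drive_tool:
  rows: [0.8, 0.9, 0.06, 0.09, 0, 0, 0, 0.8, 1, 0, 0, 0, 0, 0, 0.8, 1, 0, 0, 0, 0, 0, 0.8, 1, 0, 0, 0, 0, 0, 0.8, 0.8, 0, 0, 0, 0, 0, 0.8, 0.6, 0, 0, 0, 0, 0, 0.8, 0.3, 0, 0, 0, 0, 0, 0.8, 0, 0, 0, 0, 0, 0, 0.6, 0, 0, 0, 0, 0, 0, 0.5, 0, 0, 0, 0, 0, 0]

```text
clock: 21.43
eef_pos: [0.4479, 0.3171, 0.0099]
tcp_rot: [0.707, -0.044, 0.705, 0.045]
force: [0.9, -0.1, 0.9]
width: 0.045
```

>>> drive_tool:
  rows: [0.45, 0, 0, 0, 0, 0, 0, 0.4, 0, 0, 0, 0, 0, 0, 0.4, 0, 0, 0, 0, 0, 0, 0.4, 0, 0, 0, 0, 0, 0, 0.4, 0, 0, 0, 0, 0, 0, 0.4, -0.2, 0, 0, 0, 0, 0, 0.4, -0.5, 0, 0, 0, 0, 0, 0.4, -0.8, 0, 0, 0, 0, 0, 0.4, -1, 0, 0, 0, 0, 0, 0.4, -1, 0, 0, 0, 0, 0]

```text
clock: 22.27
eef_pos: [0.4455, 0.3165, 0.0967]
tcp_rot: [0.705, -0.045, 0.707, 0.044]
force: [0.4, 0.0, -0.1]
width: 0.0397
```

Run:
```python
from h import *
plan(626.4,248.2,110,7.2)
```

```text
tcp [445.5 316.5  96.7] jaw 7.2 w 39.7 F [ 0.4  0.  -0.1] clk 22.27 q6 0.39 -> 0.15
 turn units [ 0.   -0.02  0.01]  shift units after turn [-0.53 -3.62  6.84]
```

>>> drive_tool:
  rows: [0.4, -0.53, -0.25, 0.45, 0, 0, 0, 0.4, 0, -0.47, 0.9, 0, 0, 0, 0.4, 0, -0.48, 0.9, 0, 0, 0, 0.4, 0, -0.48, 0.9, 0, 0, 0, 0.4, 0, -0.48, 0.9, 0, 0, 0, 0.4, 0, -0.48, 0.9, 0, 0, 0, 0.4, 0, -0.48, 0.9, 0, 0, 0, 0.4, 0, -0.5, 0.99, 0, 0, 0, 0.4, 0, 0, 0, 0, 0, 0, 0.4, 0, 0, 0, 0, 0, 0]

```text
clock: 23.1
eef_pos: [0.628, 0.2477, 0.1089]
tcp_rot: [0.705, -0.044, 0.706, 0.044]
force: [-0.3, 0.1, -0.7]
width: 0.0396
```

>>> drive_tool:
  rows: [0.4, 0.5, 0, 0, 0, 0, 0, 0.4, 0.8, 0, 0, 0, 0, 0, 0.4, 0.8, 0, 0, 0, 0, 0, 0.4, 0.7, 0, 0, 0, 0, 0, 0.4, 0.5, 0, 0, 0, 0, 0, 0.4, 0.3, 0, 0, 0, 0, 0, 0.4, 0.1, 0, 0, 0, 0, 0, 0.4, 0.04, 0, 0, 0, 0, 0, 0.4, 0, 0, 0, 0, 0, 0, 0.4, 0, 0, 0, 0, 0, 0]

```text
clock: 23.93
eef_pos: [0.6284, 0.2489, 0.0173]
tcp_rot: [0.707, -0.044, 0.705, 0.045]
force: [0.5, 0.9, -0.2]
width: 0.0398
```

>>> drive_tool:
  rows: [0.4, 0.03, 0, 0, 0, 0, 0, 0.4, 0.03, 0, 0, 0, 0, 0, 0.4, 0.03, 0, 0, 0, 0, 0, 0.4, 0, 0, 0, 0, 0, 0, 0.4, 0, 0, 0, 0, 0, 0, 0.4, 0, 0, 0, 0, 0, 0, 0.4, 0, 0, 0, 0, 0, 0, 0.4, 0, 0, 0, 0, 0, 0, 0.4, 0, 0, 0, 0, 0, 0, 0.4, 0, 0, 0, 0, 0, 0]

```text
clock: 24.77
eef_pos: [0.628, 0.2486, 0.0143]
tcp_rot: [0.706, -0.044, 0.705, 0.044]
force: [-0.9, 0.1, 5.0]
width: 0.0403
```

>>> drive_tool:
  rows: [0.5, 0, 0, 0, 0, 0, 0, 0.6, 0, 0, 0, 0, 0, 0, 0.7, 0, 0, 0, 0, 0, 0, 0.7, 0, 0, 0, 0, 0, 0, 0.7, -0.2, 0, 0, 0, 0, 0, 0.7, -0.6, 0, 0, 0, 0, 0, 0.7, -1, 0, 0, 0, 0, 0, 0.7, -1, 0, 0, 0, 0, 0, 0.7, -1, 0, 0, 0, 0, 0, 0.7, -1, 0, 0, 0, 0, 0]

```text
clock: 25.6
eef_pos: [0.6273, 0.2485, 0.1348]
tcp_rot: [0.706, -0.044, 0.706, 0.044]
force: [0.5, 0.0, -0.4]
width: 0.0599
```

Run:
```python
from h import *
plan(423,184,140,42.6); cv2.imwrite("pics/w6.png",red()[...,::-1])
```

```text
tcp [627.3 248.5 134.8] jaw 7.2 w 59.9 F [ 0.5  0.  -0.4] clk 25.6 q6 0.17 -> 0.42
 turn units [-5.15 -0.    0.  ]  shift units after turn [-0.21  3.63 -7.76]
px 274 294 29 [636.8 180.7] [49.7 40.4] -82.8
px 276 208 29 [629.1 250. ] [42.6 41.4] -82.8
```

View pics/w6.png

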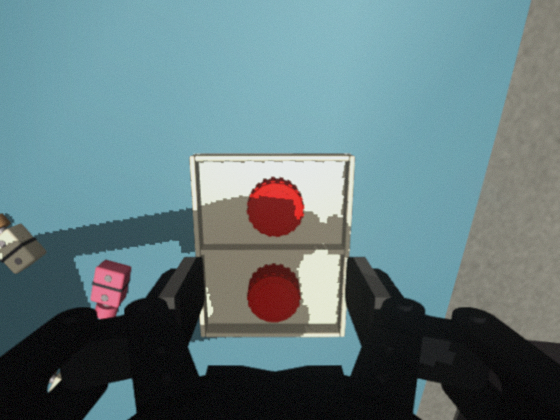

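Both caps lie flat, one per compartment, at (276,208) and (274,294). Next are the clamps.

>>> drive_tool:
  rows: [0.7, 0, 0, 0, -0.86, 0, 0, 0.7, 0, 0, 0, -0.86, 0, 0, 0.7, 0, 0, 0, -0.86, 0, 0, 0.7, 0, 0, 0, -0.86, 0, 0, 0.7, 0, 0, 0, -0.86, 0, 0, 0.7, -0.2, 0, 0, -0.86, 0, 0, 0.7, 0, 0.25, -0.5, 0, 0, 0, 0.7, 0, 0.42, -0.9, 0, 0, 0, 0.7, 0, 0.42, -0.9, 0, 0, 0, 0.7, 0, 0.42, -0.9, 0, 0, 0]

```text
clock: 26.48
eef_pos: [0.5422, 0.2217, 0.1382]
tcp_rot: [0.659, -0.257, 0.659, 0.257]
force: [0.3, -0.2, 0.5]
width: 0.0594
```

>>> drive_tool:
  rows: [0.7, 0, 0.42, -0.9, 0, 0, 0, 0.7, 0, 0.42, -0.9, 0, 0, 0, 0.7, 0, 0.42, -0.9, 0, 0, 0, 0.7, 0, 0.42, -0.9, 0, 0, 0, 0.7, 0, 0.43, -0.94, 0, 0, 0, 0.7, 0, 0, 0, 0, 0, 0, 0.7, 0, 0, 0, 0, 0, 0, 0.7, 0, 0, 0, 0, 0, 0, 0.7, 0, 0, 0, 0, 0, 0, 0.7, 0, 0, 0, 0, 0, 0]

```text
clock: 27.32
eef_pos: [0.4248, 0.1841, 0.1386]
tcp_rot: [0.659, -0.257, 0.658, 0.257]
force: [-0.7, 0.6, 0.4]
width: 0.0598
```

```bash
cat >> h.py <<'E'
def clamp():
    cm=cam("wrist"); im=robot.get_image("wrist"); a=im.astype(int); hsv=cv2.cvtColor(im,cv2.COLOR_RGB2HSV)
    warm=(a[...,0]>=a[...,2]-6)&(a.max(2)>60)&(hsv[...,1]<140); warm[300:]=0
    for c in blobs(warm,500): print("px",c.mean(0).round(),*rect(cm,c,.018))
    return im
E
python3 - <<'E'
from h import *
plan(423,184,7,42.6); cv2.imwrite("pics/w7.png",clamp()[...,::-1])
E
```

```text
tcp [424.8 184.1 138.6] jaw 42.7 w 59.8 F [-0.7  0.6  0.4] clk 27.32 q6 -0.46 -> 0.46
 turn units [0.01 0.   0.  ]  shift units after turn [ 5.27  0.05 -0.06]
px [320. 283.] [498.5 160.4] [47.1 30.8] 80.4
px [485. 279.] [589.7 268. ] [126.8  61.2] 42.1
px [275. 184.] [414.7 198.2] [31.2 22.8] -47.3
px [176. 115.] [328.6 186.5] [84.5  7.7] -86.3
px [64. 97.] [244.1 126.7] [262.4 105.5] -89.9
```

View pics/w7.png

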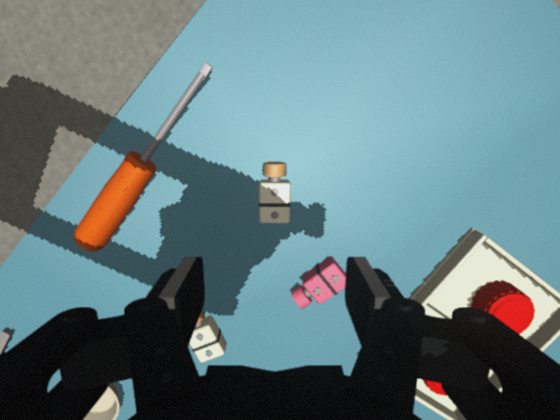

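Run:
```python
from h import *
P=pts(cam("wrist"),[[275,223.5],[275,180.5],[258,203],[291,203]],.018)*1000; print(P.round(1))
p=(P[2]+P[3])/2; print(p); plan(p[0],p[1],7,42.6)
```

```text
[[435.6 175.3  18. ]
 [412.8 200.   18. ]
 [415.  178.5  18. ]
 [433.5 195.5  18. ]]
[424.25152445 186.9923257   18.        ]
tcp [424.7 184.1 138.5] jaw 42.7 w 60.0 F [-0.8  0.6  0.6] clk 27.37 q6 -0.46 -> 0.45
 turn units [0.01 0.   0.  ]  shift units after turn [5.26 0.1  0.07]
```

>>> drive_tool:
  rows: [0.7, 0.8, 0.08, 0.04, 0, 0, 0, 0.7, 1, 0, 0, 0, 0, 0, 0.7, 1, 0, 0, 0, 0, 0, 0.7, 1, 0, 0, 0, 0, 0, 0.7, 0.7, 0, 0, 0, 0, 0, 0.7, 0.5, 0, 0, 0, 0, 0, 0.7, 0.3, 0, 0, 0, 0, 0, 0.6, 0, 0, 0, 0, 0, 0, 0.5, 0, 0, 0, 0, 0, 0, 0.4, 0, 0, 0, 0, 0, 0]

```text
clock: 28.2
eef_pos: [0.4244, 0.1863, 0.0071]
tcp_rot: [0.659, -0.257, 0.658, 0.257]
force: [-0.2, 0.3, 0.4]
width: 0.0344
```

>>> drive_tool:
  rows: [0.3, 0, 0, 0, 0, 0, 0, 0.2, 0, 0, 0, 0, 0, 0, 0.2, 0, 0, 0, 0, 0, 0, 0.2, 0, 0, 0, 0, 0, 0, 0.2, 0, 0, 0, 0, 0, 0, 0.2, -0.2, 0, 0, 0, 0, 0, 0.2, -0.5, 0, 0, 0, 0, 0, 0.2, -0.8, 0, 0, 0, 0, 0, 0.2, -1, 0, 0, 0, 0, 0, 0.2, -1, 0, 0, 0, 0, 0]

```text
clock: 29.03
eef_pos: [0.422, 0.1856, 0.0935]
tcp_rot: [0.657, -0.257, 0.66, 0.257]
force: [0.8, -0.3, -0.7]
width: 0.0231
```

Run:
```python
from h import *
plan(619.4,-185.8,110,-7)
plan(610.6,-258,110,-7)
```

```text
tcp [422.  185.6  93.5] jaw 42.7 w 23.1 F [ 0.8 -0.3 -0.7] clk 29.03 q6 -0.45 -> 0.29
 turn units [ 7.23 -0.03  0.  ]  shift units after turn [ -0.66 -13.78   9.65]
tcp [422.  185.6  93.5] jaw 42.7 w 23.1 F [ 0.8 -0.3 -0.7] clk 29.03 q6 -0.45 -> 0.4
 turn units [ 7.23 -0.03  0.  ]  shift units after turn [ -0.66 -16.69   9.65]
```

Gripped (23 mm wide), knob toward tool +y. I carry it to the far blue compartment.

>>> drive_tool:
  rows: [0.2, -0.3, 0, 0, 0.9, 0, 0, 0.2, -0.36, 0, 0, 0.9, 0, 0, 0.2, 0, 0, 0, 0.9, 0, 0, 0.2, 0, 0, 0, 0.9, 0, 0, 0.2, 0, 0, 0, 0.9, 0, 0, 0.2, 0, 0, 0, 0.9, 0, 0, 0.2, 0, 0, 0, 0.9, 0, 0, 0.2, 0, 0, 0, 0.93, 0, 0, 0.2, 0, -0.5, 0.3, 0, 0, 0, 0.2, 0, -0.95, 0.54, 0, 0, 0]

```text
clock: 29.87
eef_pos: [0.4385, 0.1487, 0.1096]
tcp_rot: [0.705, 0.042, 0.707, -0.042]
force: [1.2, 0.2, -1.2]
width: 0.0234
```

>>> drive_tool:
  rows: [0.2, 0, -0.95, 0.54, 0, 0, 0, 0.2, 0, -0.95, 0.54, 0, 0, 0, 0.2, 0, -0.95, 0.54, 0, 0, 0, 0.2, 0, -0.95, 0.54, 0, 0, 0, 0.2, 0, -0.95, 0.54, 0, 0, 0, 0.2, 0, -0.95, 0.54, 0, 0, 0, 0.2, 0, -0.95, 0.54, 0, 0, 0, 0.2, 0, -0.95, 0.54, 0, 0, 0, 0.2, 0, -0.95, 0.54, 0, 0, 0, 0.2, 0, -0.95, 0.54, 0, 0, 0]

```text
clock: 30.7
eef_pos: [0.5443, -0.1059, 0.1095]
tcp_rot: [0.705, 0.044, 0.706, -0.043]
force: [0.2, 0.6, 0.2]
width: 0.023
```

>>> drive_tool:
  rows: [0.2, 0, -0.95, 0.54, 0, 0, 0, 0.2, 0, -0.95, 0.54, 0, 0, 0, 0.2, 0, -0.95, 0.54, 0, 0, 0, 0.2, 0, -0.95, 0.54, 0, 0, 0, 0.2, 0, -0.95, 0.54, 0, 0, 0, 0.2, 0, -0.9, 0.54, 0, 0, 0, 0.2, 0, -0.32, 0.17, 0, 0, 0, 0.2, 0, 0, 0, 0, 0, 0, 0.2, 0, 0, 0, 0, 0, 0, 0.2, 0, 0, 0, 0, 0, 0]

```text
clock: 31.53
eef_pos: [0.6104, -0.2618, 0.1097]
tcp_rot: [0.705, 0.043, 0.706, -0.043]
force: [-0.0, 0.1, 0.1]
width: 0.0232
```

Run:
```python
from h import *
plan(609.7,-265,10,-7); cm=cam("wrist"); im=robot.get_image("wrist"); cv2.imwrite("pics/w8.png",im[...,::-1])
hsv=cv2.cvtColor(im,cv2.COLOR_RGB2HSV).astype(int)
for c in blobs((hsv[...,0]>105)&(hsv[...,0]<128)&(hsv[...,1]>150)&(hsv[...,2]>40),3000):
    q=cv2.approxPolyDP(cv2.convexHull(c),6,True).reshape(-1,2); print(q.tolist(),(pts(cm,q,.02)[:,:2]*1000).round(1).tolist())
```

```text
tcp [ 610.4 -261.8  109.7] jaw -7.0 w 23.2 F [-0.   0.1  0.1] clk 31.53 q6 -0.37 -> 0.37
 turn units [ 0.   -0.01 -0.01]  shift units after turn [ 3.99 -0.13 -0.01]
[[373, 41], [359, 268], [194, 268], [179, 41]] [[683.4, -158.3], [665.8, -305.3], [549.8, -291.2], [566.9, -144.1]]
```

View pics/w8.png

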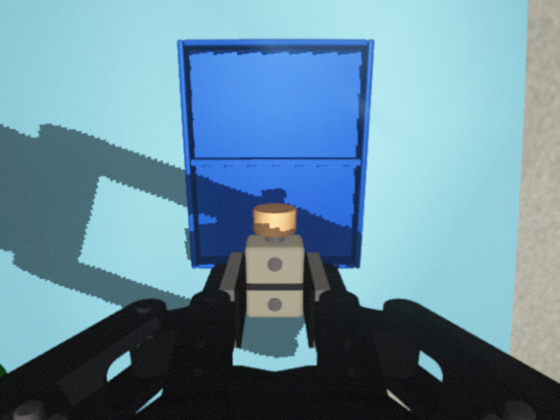

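>>> drive_tool:
  rows: [0.2, 0.5, -0.17, 0.01, 0, 0, 0, 0.2, 0.8, 0, 0, 0, 0, 0, 0.2, 0.8, 0, 0, 0, 0, 0, 0.2, 0.7, 0, 0, 0, 0, 0, 0.2, 0.5, 0, 0, 0, 0, 0, 0.2, 0.3, 0, 0, 0, 0, 0, 0.2, 0.15, 0, 0, 0, 0, 0, 0.2, 0.08, 0, 0, 0, 0, 0, 0.2, 0, 0, 0, 0, 0, 0, 0.2, 0, 0, 0, 0, 0, 0]

```text
clock: 32.42
eef_pos: [0.6115, -0.2679, 0.0156]
tcp_rot: [0.706, 0.043, 0.705, -0.044]
force: [-0.1, 0.1, 0.6]
width: 0.0231
```

>>> drive_tool:
  rows: [0.2, 0.04, 0, 0, 0, 0, 0, 0.2, 0.04, 0, 0, 0, 0, 0, 0.2, 0.03, 0, 0, 0, 0, 0, 0.2, 0, 0, 0, 0, 0, 0, 0.2, 0, 0, 0, 0, 0, 0, 0.2, 0, 0, 0, 0, 0, 0, 0.2, 0, 0, 0, 0, 0, 0, 0.2, 0, 0, 0, 0, 0, 0, 0.2, 0, 0, 0, 0, 0, 0, 0.2, 0, 0, 0, 0, 0, 0]

```text
clock: 33.25
eef_pos: [0.6107, -0.2676, 0.0116]
tcp_rot: [0.706, 0.043, 0.706, -0.043]
force: [0.3, 0.4, -0.5]
width: 0.0232
```

>>> drive_tool:
  rows: [0.2, 0.03, 0, 0, 0, 0, 0, 0.2, 0.03, 0, 0, 0, 0, 0, 0.2, 0, 0, 0, 0, 0, 0, 0.2, 0, 0, 0, 0, 0, 0, 0.2, 0, 0, 0, 0, 0, 0, 0.2, 0, 0, 0, 0, 0, 0, 0.2, 0, 0, 0, 0, 0, 0, 0.2, 0, 0, 0, 0, 0, 0, 0.2, 0, 0, 0, 0, 0, 0, 0.2, 0, 0, 0, 0, 0, 0]

```text
clock: 34.08
eef_pos: [0.6108, -0.2676, 0.0115]
tcp_rot: [0.706, 0.043, 0.706, -0.043]
force: [-2.5, 2.2, 4.7]
width: 0.0232
```

Contact. I release it and rise.

>>> drive_tool:
  rows: [0.35, 0, 0, 0, 0, 0, 0, 0.5, 0, 0, 0, 0, 0, 0, 0.5, 0, 0, 0, 0, 0, 0, 0.5, 0, 0, 0, 0, 0, 0, 0.5, -0.2, 0, 0, 0, 0, 0, 0.5, -0.6, 0, 0, 0, 0, 0, 0.5, -1, 0, 0, 0, 0, 0, 0.7, -1, 0, 0, 0, 0, 0, 0.7, -1, 0, 0, 0, 0, 0, 0.7, -1, 0, 0, 0, 0, 0]

```text
clock: 34.92
eef_pos: [0.6106, -0.2675, 0.1315]
tcp_rot: [0.706, 0.043, 0.706, -0.043]
force: [-0.3, 0.7, 0.4]
width: 0.0599
```

Run:
```python
from h import *
plan(463,53,140,64.4); clamp()
```

```text
tcp [ 610.6 -267.5  131.5] jaw -7.0 w 59.9 F [-0.3  0.7  0.4] clk 34.92 q6 -0.38 -> 1.09
 turn units [-10.39   0.     0.  ]  shift units after turn [-0.34 10.87  9.01]
px [373. 280.] [ 681.5 -333.2] [43.8 11.3] -68.4
px [276. 221.] [ 610.7 -277. ] [23.4 13.3] -7.0
px [275. 190.] [ 613.7 -252.9] [32.1 23.1] 83.0
px [531. 152.] [ 806.7 -258.4] [227.   51.9] -89.9
```

>>> drive_tool:
  rows: [0.7, -0.34, 0, 0, -0.94, 0, 0, 0.7, 0, 0, 0, -0.94, 0, 0, 0.7, 0, 0, 0, -0.94, 0, 0, 0.7, 0, 0, 0, -0.94, 0, 0, 0.7, 0, 0, 0, -0.94, 0, 0, 0.7, 0, 0, 0, -0.94, 0, 0, 0.7, 0, 0, 0, -0.94, 0, 0, 0.7, 0, 0, 0, -0.94, 0, 0, 0.7, 0, 0, 0, -0.94, 0, 0, 0.7, 0, 0, 0, -0.94, 0, 0]

```text
clock: 35.8
eef_pos: [0.6107, -0.2675, 0.1385]
tcp_rot: [0.619, -0.342, 0.619, 0.342]
force: [-0.2, -0.5, 0.7]
width: 0.0596
```

>>> drive_tool:
  rows: [0.7, 0, 0.5, 0.4, -0.95, 0, 0, 0.7, 0, 0.9, 0.75, 0, 0, 0, 0.7, 0, 0.9, 0.75, 0, 0, 0, 0.7, 0, 0.9, 0.75, 0, 0, 0, 0.7, 0, 0.9, 0.75, 0, 0, 0, 0.7, 0, 0.9, 0.75, 0, 0, 0, 0.7, 0, 0.9, 0.75, 0, 0, 0, 0.7, 0, 0.9, 0.75, 0, 0, 0, 0.7, 0, 0.9, 0.75, 0, 0, 0, 0.7, 0, 0.9, 0.75, 0, 0, 0]

```text
clock: 36.63
eef_pos: [0.4962, -0.0111, 0.1386]
tcp_rot: [0.599, -0.375, 0.599, 0.375]
force: [-0.4, 0.6, 0.6]
width: 0.0596
```

Run:
```python
from h import *
plan(463,53,140,64.4)
```

```text
tcp [496.2 -11.1 138.6] jaw 64.1 w 59.6 F [-0.4  0.6  0.6] clk 36.63 q6 -1.26 -> 1.12
 turn units [-0.04  0.    0.  ]  shift units after turn [-0.05  2.3   1.74]
```

>>> drive_tool:
  rows: [0.7, 0, 0.77, 0.58, 0, 0, 0, 0.7, 0, 0.77, 0.58, 0, 0, 0, 0.7, 0, 0.76, 0.58, -0.04, 0, 0, 0.7, 0, 0, 0, 0, 0, 0, 0.7, 0, 0, 0, 0, 0, 0, 0.7, 0, 0, 0, 0, 0, 0, 0.7, 0, 0, 0, 0, 0, 0, 0.7, 0, 0, 0, 0, 0, 0, 0.7, 0, 0, 0, 0, 0, 0, 0.7, 0, 0, 0, 0, 0, 0]

```text
clock: 37.47
eef_pos: [0.4644, 0.0514, 0.1384]
tcp_rot: [0.598, -0.377, 0.599, 0.377]
force: [0.9, -0.3, -0.2]
width: 0.0599
```

Run:
```python
from h import *
plan(463,53,7,64.4); cv2.imwrite("pics/w9.png",clamp()[...,::-1])
```

```text
tcp [464.4  51.4 138.4] jaw 64.3 w 59.9 F [ 0.9 -0.3 -0.2] clk 37.47 q6 -1.13 -> 1.13
 turn units [-0.01 -0.   -0.  ]  shift units after turn [5.26 0.08 0.03]
px [504. 265.] [584.4 186.7] [117.2  88.9] 75.7
px [113. 228.] [427.7 -68.9] [58.1 57.9] -74.3
px [420. 185.] [498.9 157.3] [49.4 27.5] 81.1
px [276. 185.] [451.5  61.3] [31.2 23.6] -25.6
px [53. 24.] [276.7 -25.9] [114.7  43.3] 89.8
```

View pics/w9.png

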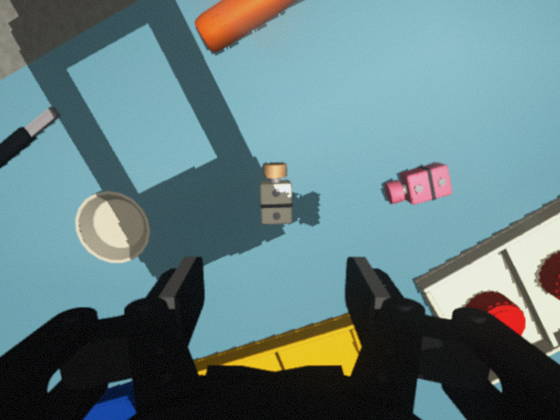

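The white clamp is at (276,193) with its knob up in the image, the same relative position as the first. The dish at (113,228) and the pink clamp at (420,185) are clear of the fingers.

>>> drive_tool:
  rows: [0.7, 0.8, 0.08, 0.05, 0, 0, 0, 0.7, 1, 0, 0, 0, 0, 0, 0.7, 1, 0, 0, 0, 0, 0, 0.7, 1, 0, 0, 0, 0, 0, 0.7, 0.7, 0, 0, 0, 0, 0, 0.7, 0.5, 0, 0, 0, 0, 0, 0.7, 0.3, 0, 0, 0, 0, 0, 0.6, 0, 0, 0, 0, 0, 0, 0.5, 0, 0, 0, 0, 0, 0, 0.4, 0, 0, 0, 0, 0, 0]

```text
clock: 38.35
eef_pos: [0.4639, 0.0539, 0.0072]
tcp_rot: [0.599, -0.377, 0.598, 0.376]
force: [0.4, 0.1, 0.3]
width: 0.0342
```

>>> drive_tool:
  rows: [0.3, 0, 0, 0, 0, 0, 0, 0.2, 0, 0, 0, 0, 0, 0, 0.2, 0, 0, 0, 0, 0, 0, 0.2, 0, 0, 0, 0, 0, 0, 0.2, 0, 0, 0, 0, 0, 0, 0.2, -0.2, 0, 0, 0, 0, 0, 0.2, -0.5, 0, 0, 0, 0, 0, 0.2, -0.8, 0, 0, 0, 0, 0, 0.2, -1, 0, 0, 0, 0, 0, 0.2, -1, 0, 0, 0, 0, 0]

```text
clock: 39.18
eef_pos: [0.4617, 0.054, 0.0935]
tcp_rot: [0.597, -0.376, 0.599, 0.377]
force: [0.4, -0.5, 0.1]
width: 0.0233
```

Run:
```python
from h import *
plan(619.6,-194.2,110,-7)
```

```text
tcp [461.7  54.   93.5] jaw 64.4 w 23.3 F [ 0.4 -0.5  0.1] clk 39.18 q6 -1.13 -> 0.3
 turn units [ 1.039e+01 -2.000e-02 -1.000e-02]  shift units after turn [-0.66 -9.09  7.48]
```

>>> drive_tool:
  rows: [0.2, -0.3, 0, 0, 0.94, 0, 0, 0.2, -0.36, 0, 0, 0.94, 0, 0, 0.2, 0, 0, 0, 0.94, 0, 0, 0.2, 0, 0, 0, 0.94, 0, 0, 0.2, 0, 0, 0, 0.94, 0, 0, 0.2, 0, 0, 0, 0.94, 0, 0, 0.2, 0, 0, 0, 0.94, 0, 0, 0.2, 0, 0, 0, 0.94, 0, 0, 0.2, 0, 0, 0, 0.94, 0, 0, 0.2, 0, 0, 0, 0.94, 0, 0]

```text
clock: 40.02
eef_pos: [0.4623, 0.054, 0.1096]
tcp_rot: [0.707, 0.003, 0.708, -0.003]
force: [-0.3, 0.2, -0.8]
width: 0.0238
```

>>> drive_tool:
  rows: [0.2, 0, -0.3, 0.25, 0.99, 0, 0, 0.2, 0, -0.97, 0.8, 0, 0, 0, 0.2, 0, -0.97, 0.8, 0, 0, 0, 0.2, 0, -0.97, 0.8, 0, 0, 0, 0.2, 0, -0.97, 0.8, 0, 0, 0, 0.2, 0, -0.97, 0.8, 0, 0, 0, 0.2, 0, -0.97, 0.8, 0, 0, 0, 0.2, 0, -0.97, 0.8, 0, 0, 0, 0.2, 0, -0.97, 0.8, 0, 0, 0, 0.2, 0, -0.97, 0.8, 0, 0, 0]

```text
clock: 40.85
eef_pos: [0.6212, -0.1934, 0.1094]
tcp_rot: [0.705, 0.044, 0.706, -0.043]
force: [0.5, -0.2, -0.4]
width: 0.0232
```

Run:
```python
from h import *
plan(619.6,-194.2,14,-7)
```

```text
tcp [ 621.2 -193.4  109.4] jaw -7.0 w 23.2 F [ 0.5 -0.2 -0.4] clk 40.85 q6 -0.27 -> 0.27
 turn units [-0.   -0.01 -0.  ]  shift units after turn [ 3.81 -0.04 -0.06]
```

>>> drive_tool:
  rows: [0.2, 0.5, -0.04, -0.06, 0, 0, 0, 0.2, 0.8, 0, 0, 0, 0, 0, 0.2, 0.8, 0, 0, 0, 0, 0, 0.2, 0.7, 0, 0, 0, 0, 0, 0.2, 0.5, 0, 0, 0, 0, 0, 0.2, 0.3, 0, 0, 0, 0, 0, 0.2, 0.15, 0, 0, 0, 0, 0, 0.2, 0.08, 0, 0, 0, 0, 0, 0.2, 0, 0, 0, 0, 0, 0, 0.2, 0, 0, 0, 0, 0, 0]

```text
clock: 41.68
eef_pos: [0.6202, -0.1932, 0.0156]
tcp_rot: [0.707, 0.043, 0.705, -0.044]
force: [-0.5, 0.0, -0.1]
width: 0.0231
```

>>> drive_tool:
  rows: [0.2, 0.04, 0, 0, 0, 0, 0, 0.2, 0.04, 0, 0, 0, 0, 0, 0.2, 0.04, 0, 0, 0, 0, 0, 0.2, 0.02, 0, 0, 0, 0, 0, 0.2, 0.02, 0, 0, 0, 0, 0, 0.2, 0, 0, 0, 0, 0, 0, 0.2, 0, 0, 0, 0, 0, 0, 0.2, 0, 0, 0, 0, 0, 0, 0.2, 0, 0, 0, 0, 0, 0, 0.2, 0, 0, 0, 0, 0, 0]

```text
clock: 42.52
eef_pos: [0.6198, -0.1931, 0.0115]
tcp_rot: [0.706, 0.043, 0.705, -0.043]
force: [-1.4, 0.6, 5.7]
width: 0.0229
```

Contact. I release, rise and back off for a clear top view.

>>> drive_tool:
  rows: [0.35, 0, 0, 0, 0, 0, 0, 0.5, 0, 0, 0, 0, 0, 0, 0.5, 0, 0, 0, 0, 0, 0, 0.5, 0, 0, 0, 0, 0, 0, 0.5, -0.2, 0, 0, 0, 0, 0, 0.5, -0.6, 0, 0, 0, 0, 0, 0.5, -1, 0, 0, 0, 0, 0, 0.5, -1, 0, 0, 0, 0, 0, 0.5, -1, 0, 0, 0, 0, 0, 0.5, -1, 0, 0, 0, 0, 0]

```text
clock: 43.35
eef_pos: [0.6194, -0.1929, 0.1317]
tcp_rot: [0.706, 0.043, 0.706, -0.043]
force: [-0.5, 0.5, -0.4]
width: 0.0426
```

>>> drive_tool:
  rows: [0.5, -0.5, 0, -1, 0, 0, 0, 0.5, -0.5, 0, -1, 0, 0, 0, 0.5, -0.5, 0, -1, 0, 0, 0, 0.5, -0.5, 0, -1, 0, 0, 0, 0.5, 0, 0, -1, 0, 0, 0, 0.5, 0, 0, -1, 0, 0, 0, 0.5, 0, 0, -1, 0, 0, 0, 0.5, 0, 0, -1, 0, 0, 0, 0.5, 0, 0, -1, 0, 0, 0, 0.5, 0, 0, 0, 0, 0, 0]

```text
clock: 44.18
eef_pos: [0.3928, -0.1647, 0.1805]
tcp_rot: [0.705, 0.044, 0.706, -0.044]
force: [0.4, 0.3, 0.2]
width: 0.0429
```

Run:
```python
from h import *
im=robot.get_image("top"); o=cv2.resize(im[60:300,70:490],(798,456),interpolation=cv2.INTER_CUBIC); cv2.imwrite("pics/end.png",o[...,::-1])
im=robot.get_image("scene"); o=cv2.resize(im[90:400,70:470],(800,620)[:2] and (760,589),interpolation=cv2.INTER_CUBIC); cv2.imwrite("pics/ends.png",o[...,::-1])
```

```text
(no output)
```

View pics/end.png

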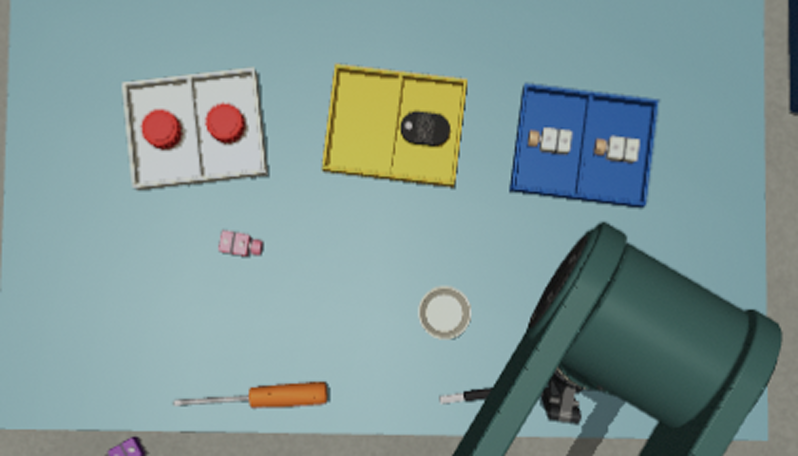

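View pics/ends.png

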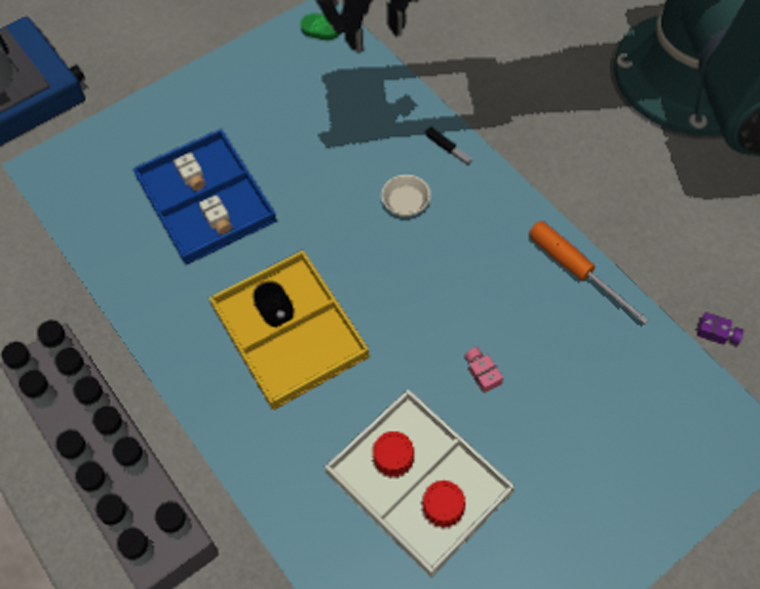

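All five parts lie flat in their trays: electrode at (425,128), caps at (161,128) and (225,123), clamps at (550,139) and (617,148). The dish at (445,313) is where it was, and the gripper is free in the air.

```bash
python3 -c "
from station import robot
print(robot.finish_job())"
```

```text
the job is handed in; nothing more can be done
None
```

The sorting is finished and handed in at about 44 s of the 128 s allowed. The electrode went into the yellow tray first, then the two red caps into the white tray and the two white clamps into the blue tray, one to a compartment. I lowered each part to a light touch (2–6 N) before letting go.

- **Final check:** the last top and scene views show all five parts flat and the right way up. The dish is where it stood, the other things look unmoved, and the gripper is clear of everything.
- **Touch on the bench:** the fingertips lightly touched the bench, at about 5.5 N, while gripping the electrode.
- **Disagreement:** the cameras differed by up to about 6 mm on where the yellow tray was. I used a value in between, and the electrode ended well clear of the tray walls.

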